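# Slide the slate coaster out over the open front of the oak tray

## Task

In the top oak tray, push the glass paperweight sideways with your fingertips until it stands against a side wall (either one), out of the coaster's way. Then slide the square slate coaster flat across the tray and straight out over the open front edge until it sticks out about 3 cm past it, square to the edge, so that someone can get a finger under it. Only push or drag, never lift the coaster or the paperweight off the tray floor, and leave everything else where it is.

Things in the scene. Friction and masses are not known exactly. Their poses are not given: they have to be found in the camera images.
- trays: Three pale oak trays stacked in one fixed piece, 320 (x) by 364 (y) by 190 mm high; place and yaw (within 0.2 rad) vary. Origin: centre of the underside. Each tray is open at its front (+x, away from the robot, no lip) and walled at the back and sides. Top tray: floor at z = 150 mm, front edge at x = +160, inner wall faces at x = -150 and y = +172, -172; walls 10 mm thick, up to z = 190.
- front_edge (a point): Middle of the top tray's open front edge, at floor level: (160, 0, 150) mm in the frame of the trays. Axes as the trays: x points out of the front, y runs along the edge, z up.
- coaster: Loose square dark grey slate coaster, 100 by 100 by 7 mm, 0.15 to 0.25 kg, flat in the rear middle of the top tray, within 0.25 rad of square to it; at least 40 mm are free between the middle of its rear edge and the back wall. Origin: centre of its underside; x, y along its edges, +x toward the front. At 30 mm overhang its origin is at x = +140 mm in the trays' frame. It stops when the push stops.
- paperweight: Loose clear glass dome with a blue bubble inside, 66 mm across at the flat base, upright-sided for the lowest 14 mm, 43 mm high, 0.22 to 0.37 kg. Stands in the top tray near the front edge, in the coaster's way. Origin: centre of its underside; at y = +139 or -139 mm in the trays' frame when it touches a side wall. Stops when the push stops.
- earbud_case: Loose black silicone earbud case with flip-top lid (shut), 48 by 62 by 27 mm, in one rear corner of the top tray. Origin: centre of underside. Leave alone.
- incense_dish: Loose small white ceramic incense dish, 70 mm in diameter, 18 mm high, in the other rear corner of the top tray. Origin: centre of underside. Leave alone.
- tv_remote: Loose grey TV remote, 165 by 44 by 17 mm, in the middle tray. Origin: centre of underside. Leave alone.
- aircon_remote: Loose white air-conditioner remote, 125 by 48 by 18 mm, on the TV stand left of the trays. Origin: centre of underside. Leave alone.
- mug: Loose white mug, 82 mm in diameter, 95 mm high, on the TV stand right of the trays. Origin: centre of underside. Leave alone.
- succulent: Loose potted succulent, 80 mm in diameter, about 105 mm high, on the TV stand right of the trays. Origin: centre of underside. Leave alone.
- table_clock: Loose wooden table clock, 42 by 110 by 110 mm, on the TV stand left of the trays. Origin: centre of underside. Leave alone.
Not all that is in view belongs to the job. Several things have the shape of the paperweight; the one meant has the colours described above. Several things have the shape of the coaster; the one meant has the colours described above.

How it is judged:
By the outcome, as a careful person would: the job done as asked, in the order asked, and still so for the second after the job is handed in, with the robot touching nothing.
It also fails if it takes over 61 s, if anything falls off the work surface, if the arm or the gripper's body presses on something with over 40 N, if the wrist force passes 120 N, or if a joint passes its speed limit or range.

## Robot

A 6-joint arm with a two-finger parallel gripper is mounted at the origin on the work surface. World frame = base frame: x ahead of the robot, y to its left, z up, the work surface at z = 0. Lengths are in m, angles in rad, forces in N, time in s.
With the tool pointing down it reaches from about 0.3 to 0.875 m from the base axis. Payload 6.4 kg.
Tool frame: the origin (TCP) lies between the finger pads; the fingertips stand 19 mm ahead of it and the grasp point (between the pads) is the TCP; z points along the fingers, y is the direction in which the jaws open and shut (so a half turn about z gives the same grasp; the last joint's range is limited). The gripper opens to 85 mm and grips with 20 to 120 N. Pads are 22 mm wide; open, the fingers measure 114 mm over their backs; the gripper's body (76 mm by 85 mm) begins 54 mm behind the grasp point. The pads swing forward as they close: fully open they stand 13 mm farther back than shut.
Start: joints at [-1.34, 0.181, 1.607, -0, 1.354, -0.206], TCP at [0.243, -0.521, 0.25] pointing down, gripper open.
Joint ranges: [-2.99, 2.99], [-0.89, 2.07], [0.3, 2.58], [-1.14, 4.28], [0, 2.63], [-3.12, 3.12]. Speed limits (rad/s): [2.57, 2.57, 3.01, 3.14, 3.14, 3.14].

## Interface

Orientations are given as a unit quaternion [w, x, y, z].
In Python, from bench import * gives the robot as it stands.
- The arm moves only by the tool apply_moves, never from a script. Its argument "moves" is a list that holds one entry, the list of rows, each a list of 7 numbers: the shift along the tool's x, y, z in cm, then the turn, a rotation vector about the tool's x, y, z in rad, then the opening, from 0 (shut) to 1 (fully open). A call has 1 to 8 rows; each row is the pose to reach, as a shift and turn from the pose commanded when the call began, along the tool's axes at that moment; what a row does not reach only later rows make up. A row lasts 1/10 s, in which the tool goes at most 50 mm and 8.59 degrees, less where a joint would pass 70% of its speed; a pose out of reach is approached as far as the arm can. A call with a gripper value outside its range is refused whole. The fingers move at their own pace and stop on an object; the grip force is fixed at half the most. Time passes only in rows, so rows that repeat a pose let the fingers close. It gives the time, the measured TCP pose, the force and the opening at its end, in the units of the state.
- get_obs(): the state, without advancing time (a new reading comes with each control period).
- camera(name): name is "scene" or "top" or "wrist"; returns the picture (480x640x3 uint8, red, green, blue); there is no depth.
- get_calibration(name): a dict with "vertical_fov" (degrees; the focal length in pixels is half the picture's height over the tangent of half this angle, whatever the lens; pixels are square), "cx", "cy" (the principal point, pixels), "k1" (the pictures are not rectified: a ray, as slopes to the right and down, at radius r is drawn at 1 + k1 r^2 times it, then the intrinsics apply), "R" (3x3) and "t" (3): a world point X has camera coordinates R X + t. Camera axes: x right, y down, z forward; pixel columns grow to the right and rows downward; lengths in m; the calibration is good to about 2 mm. A picture is of the moment at which its call begins: read the wrist's pose just before it. get_calibration takes no time and is no camera call; for the wrist camera it gives the pose at the moment of the call.
- hand_in(): hands the job in, once; it reports no verdict.
The state is a dict: "time_s": time; "q": joint angles; "dq": joint speeds; "joint_efforts": joint torques, N m; "eef_pos": TCP position; "eef_rot": TCP orientation; "wrist_force": force on the tool from outside, world axes, zero at the start; "torque": the same for the moment, N m; "opening": opening from 0.0 (shut) to 1.0 (fully open).
Only numpy, scipy, OpenCV 4.12 (cv2) and the standard library are available. Lean on these libraries where they do the work, as an engineer would, in place of code of your own. Each camera call takes 0.05 s, during which the arm holds its last target. There are 200 camera calls.

## Working session

There is one attempt and no reset: what is moved stays moved. The work goes in short steps, Python scripts to look and compute and a tool call to move; the robot and the scene stay as the last step left them, time stands still between calls to the robot, and variables do not carry over. Pictures are saved under pics/ and viewed, about 8 in all and at most 12, crops included, and the job is handed in when it is done.

Besides the shell and the picture viewer there is one more tool, called after ">>>" by a JSON object that holds its "fn" and its "kwargs". apply_moves: Moves the arm, as the interface text tells. Its arguments: {"type":"object","properties":{"moves":{"type":"array","items":{"type":"array","items":{"type":"array","items":{"type":"number"}}}}},"required":["moves"]}

```bash
mkdir -p pics; cat > h.py <<'E'
from bench import *
import numpy as np, cv2
from scipy.spatial.transform import Rotation as Ro
def save(n,f): 
    im=camera(n); cv2.imwrite(f,im[:,:,::-1]); return im
def K(c):
    f=240/np.tan(np.radians(c["vertical_fov"])/2); return np.array([[f,0,c["cx"]],[0,f,c["cy"]],[0,0,1.]])
def ray(c,px,z):
    "pixels -> world points on plane z"
    k=K(c); p=(np.array(px,float).reshape(-1,2)-[c["cx"],c["cy"]])/k[0,0]
    rd=np.linalg.norm(p,axis=1,keepdims=True); r=rd.copy()
    for _ in range(30): r=rd/(1+c["k1"]*r**2)
    u=p/(1+c["k1"]*r**2)
    R=np.array(c["R"]); t=np.array(c["t"]); C=-R.T@t
    d=np.c_[u,np.ones(len(u))]@R
    return C+d*((z-C[2])/d[:,2])[:,None]
def proj(c,X):
    x=np.atleast_2d(X)@np.array(c["R"]).T+c["t"]; u=x[:,:2]/x[:,2:]
    u=u*(1+c["k1"]*(u**2).sum(1,keepdims=True)); return u*K(c)[0,0]+[c["cx"],c["cy"]]
def rot():
    q=get_obs()["eef_rot"]; return Ro.from_quat([q[1],q[2],q[3],q[0]])
def totool(d): return rot().inv().apply(d)*100
E
python3 - <<'E'
from h import *
a=save("scene","pics/s.png");b=save("top","pics/t.png")
for n in("scene","top"):
    c=get_calibration(n);print(n,-np.array(c["R"]).T@c["t"],c["vertical_fov"],c["k1"])
print(get_obs())
E
```

```text
scene [ 1.30912591 -0.50451919  0.95423893] 55.52259013940869 -0.01940422148539237
top [ 0.35783771 -0.01743793  1.4150138 ] 52.73403100384966 -0.1325943761105061
{'time_s': 0.1, 'q': array([-1.34029501e+00,  1.81470691e-01,  1.60791716e+00, -9.83895711e-06,
        1.35380462e+00, -2.06308171e-01]), 'dq': array([-0.00024774, -0.0009971 , -0.00165021, -0.00138864,  0.00095143,
       -0.00124393]), 'joint_efforts': array([-1.43294787e-04, -4.45879698e+01, -3.52236307e+01, -2.07762905e-04,
        4.21397213e-03, -6.25778554e-06]), 'eef_pos': array([ 0.24315257, -0.52053586,  0.24946758]), 'eef_rot': array([-7.99792373e-04,  9.76243796e-01,  2.16673510e-01, -1.44788377e-05]), 'wrist_force': array([ 0.32439898, -0.26894528, -0.32614094]), 'torque': array([ 0.01788825, -0.01385054, -0.00755816]), 'opening': 0.9995896477152237}
```

View pics/s.png

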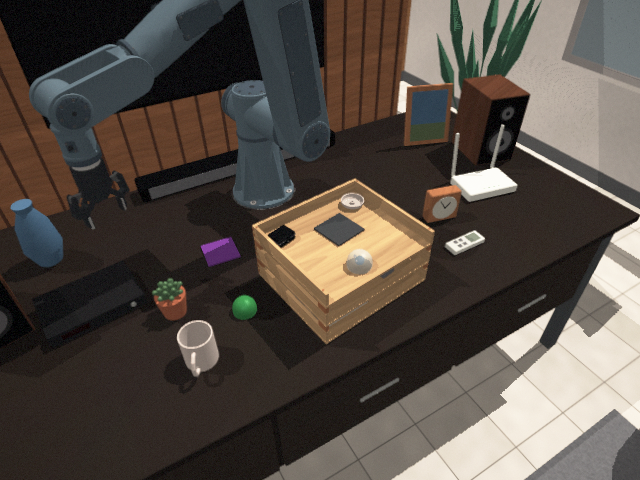

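View pics/t.png

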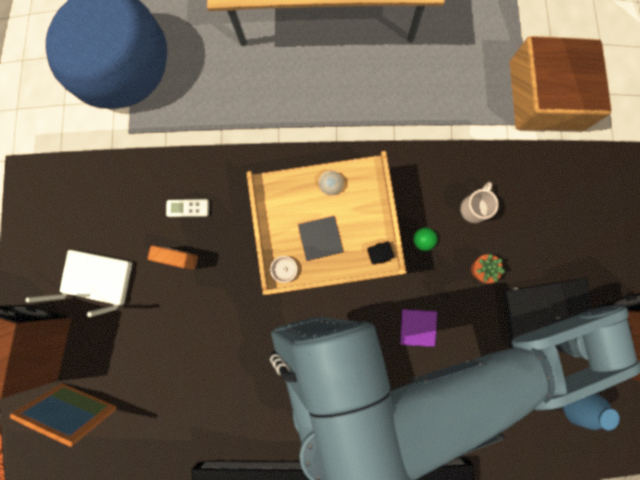

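The top view is x up, y left. Dome candidates are the clear one in the tray at (331,182) and the green one at (425,238). Square candidates are the dark grey one at (321,238) and the purple one at (419,327). By the description I choose the clear dome and the grey square in the tray, and check both in a crop.

```bash
python3 - <<'E'
import cv2
b=cv2.imread("pics/t.png")[146:296,238:418]
cv2.imwrite("pics/tc.png",cv2.resize(b,None,fx=4,fy=4,interpolation=cv2.INTER_CUBIC))
E
```

```text
(no output)
```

View pics/tc.png

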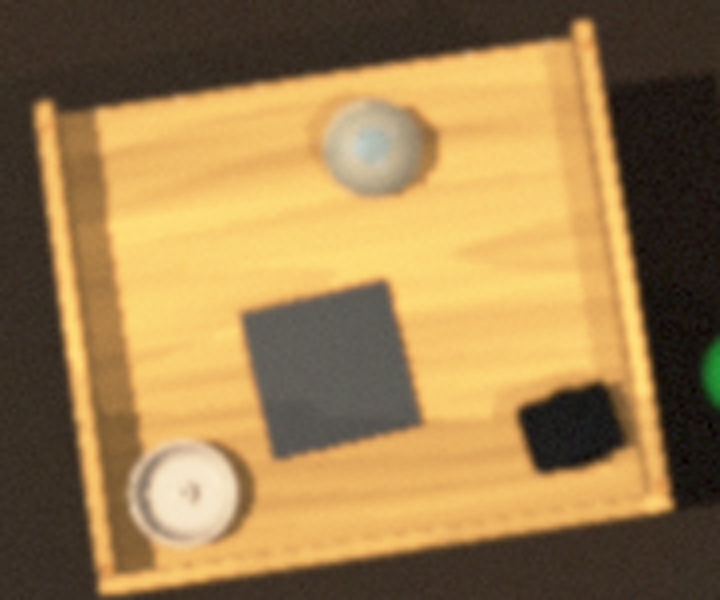

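The crop shows the clear dome with a blue bubble at crop (373,148) and the slate coaster with corners (242,313), (386,279), (423,425) and (276,459). The choice is confirmed. Next I work out positions.

```bash
cat > loc.py <<'E'
from h import *
c=get_calibration("top")
cr=lambda L:(np.array(L,float)+.5)/4-.5+[238,146]
W=ray(c,cr([(36,103),(594,20),(672,507),(102,594)]),.19)
print("walltop",W.round(4).tolist(),[np.linalg.norm(W[i]-W[i-1]).round(4) for i in range(4)])
F=ray(c,cr([(58,108),(572,39)]),.15);print("front",F.round(4).tolist())
C=ray(c,cr([(242,313),(386,279),(423,425),(276,459)]),.157)
P=ray(c,cr([(373,148)]),.165)[0]
m=W.mean(0);dx=(W[0]+W[1]-W[2]-W[3]);yaw=np.arctan2(dx[1],dx[0])
dy=W[0]+W[3]-W[1]-W[2];yaw2=np.arctan2(-dy[0],dy[1]);f=F[0]-F[1];yaw3=np.arctan2(-f[0],f[1])
print("yaws",yaw,yaw2,yaw3)
y=np.mean([yaw,yaw2]);ex=np.array([np.cos(y),np.sin(y),0]);ey=np.array([-ex[1],ex[0],0])
T=lambda X:((X-m)@np.c_[ex,ey]).round(4).tolist()
print("centre",m,"F",T(F),"C",T(C),T(C.mean(0)),"P",T(P))
g=C[0]+C[1]-C[2]-C[3];print("coaster",C.mean(0),"yaw",np.arctan2(g[1],g[0]))
E
python3 loc.py
```

```text
walltop [[0.6621, 0.2074, 0.19], [0.7096, -0.1561, 0.19], [0.3929, -0.1962, 0.19], [0.3443, 0.1655, 0.19]] [np.float64(0.3205), np.float64(0.3666), np.float64(0.3192), np.float64(0.3649)]
front [[0.6682, 0.1998, 0.15], [0.7082, -0.1454, 0.15]]
yaws 0.12848942863893334 0.13181896461978002 0.1153659445402084
centre [0.52723322 0.00515364 0.19      ] F [[0.165, 0.1747], [0.1599, -0.1728]] C [[0.0082, 0.0714], [0.0164, -0.0253], [-0.0821, -0.0349], [-0.0899, 0.063]] [-0.0369, 0.0185] P [0.1025, -0.0296]
coaster [0.48827765 0.01875763 0.157     ] yaw 0.22164171761866552
```

>>> {"fn": "apply_moves", "kwargs": {"moves": [[[0, 0, -5, 0, 0, 0, 0.5], [5, -3, -8, 0, 0, -0.15, 0.5], [10, -6, -10, 0, 0, -0.3, 0.5], [14, -8.5, -10, 0, 0, -0.45, 0.5], [18, -11, -10, 0, 0, -0.6, 0.5], [22, -13.5, -10, 0, 0, -0.74, 0.5], [26, -16, -10, 0, 0, -0.88, 0.5], [30, -18, -10, 0, 0, -1.02, 0.5]]]}}

```text
time_s: 0.9
eef_pos: [0.4339, -0.2363, 0.3502]
eef_rot: [-0.0, 0.744, 0.668, -0.0]
wrist_force: [0.5, -1.4, -0.0]
opening: 0.5
```

```bash
cat >> h.py <<'E'
Y=.13; M=np.array([.5272,.0052,0]); EX=np.array([np.cos(Y),np.sin(Y),0]); EY=np.array([-EX[1],EX[0],0])
def go(tx,ty,z,ang):
    "shift/turn in tool axes to reach tray (tx,ty), world z, tool-y angle ang from tray x"
    o=get_obs(); R=rot().as_matrix(); p=np.array(o["eef_pos"]); T=M+tx*EX+ty*EY; T[2]=z
    a=np.arctan2(R[1,1],R[0,1]); d=(Y+ang-a+np.pi)%(2*np.pi)-np.pi
    q=(p-M)
    print("t",round(o["time_s"],2),"tray",(q@EX).round(4),(q@EY).round(4),"z",p[2].round(4),"ang",round(a-Y,3),"F",np.round(o["wrist_force"],1),"open",round(o["opening"],2),"q",np.round(o["q"],2))
    print("tool-z",R[:,2].round(3),"move cm",totool(T-p).round(2),"turn",round(-d,3))
E
python3 -c "
from h import *
go(.1025,.03,.30,0)"
```

```text
t 0.9 tray -0.1239 -0.2273 z 0.3502 ang -0.239 F [ 0.5 -1.4 -0. ] open 0.5 q [-0.74 -0.07  1.67 -0.    1.54 -0.63]
tool-z [-0. -0. -1.] move cm [30.35 15.91  5.02] turn -0.239
```

>>> {"fn": "apply_moves", "kwargs": {"moves": [[[4, 2, 0, 0, 0, -0.12, 0.5], [8, 4.2, 0, 0, 0, -0.24, 0.5], [12.4, 6.5, 0, 0, 0, -0.24, 0.5], [16.8, 8.8, 0, 0, 0, -0.24, 0.5], [21.2, 11, 0, 0, 0, -0.24, 0.5], [25.6, 13.4, 2, 0, 0, -0.24, 0.5], [30.3, 15.9, 5, 0, 0, -0.24, 0.5], [30.3, 15.9, 5, 0, 0, -0.24, 0.5]]]}}

```text
time_s: 1.7
eef_pos: [0.6257, 0.0485, 0.2962]
eef_rot: [-0.002, 0.66, 0.751, -0.001]
wrist_force: [-0.1, -0.3, -0.4]
opening: 0.495
```

```bash
python3 -c "
from h import *
go(.1025,.03,.175,0)
save('wrist','pics/w1.png'); c=get_calibration('wrist')
import json
o=lambda tx,ty,z:M+tx*EX+ty*EY+[0,0,z]
print(proj(c,[o(.1025,-.03,.15),o(.16,-.172,.15),o(.16,.172,.15)]).round(0))
np.savez('w1.npz',**{k:np.array(v) for k,v in c.items()})"
```

```text
t 1.7 tray 0.1033 0.0302 z 0.2962 ang -0.0 F [-0.1 -0.3 -0.4] open 0.49 q [-0.11  0.27  1.41  0.    1.47 -0.24]
tool-z [-0.005  0.002 -1.   ] move cm [-0.05 -0.02 12.12] turn -0.0
[[319. 313.]
 [387. 466.]
 [412.  12.]]
```

View pics/w1.png

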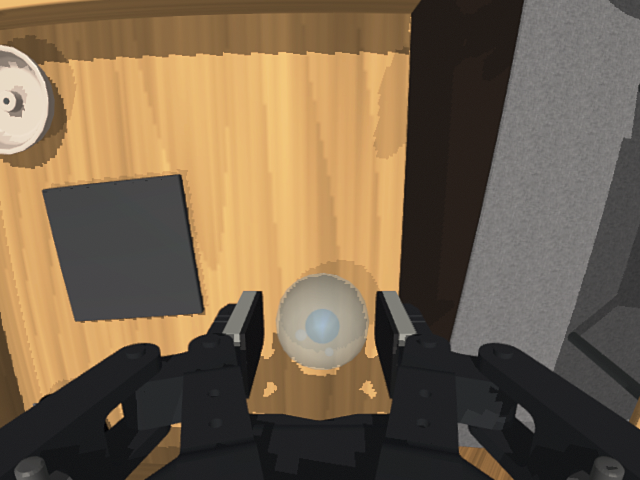

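The dome is at (322,322), about where I predicted (319,313), and the front edge is at column ~405, also as predicted. Next I descend on its +y side.

>>> {"fn": "apply_moves", "kwargs": {"moves": [[[0, 0, 4, 0, 0, 0, 0.5], [0, 0, 8, 0, 0, 0, 0.5], [0, 0, 10, 0, 0, 0, 0.5], [0, 0, 11.5, 0, 0, 0, 0.5], [0, 0, 12, 0, 0, 0, 0.5], [0, 0, 12.2, 0, 0, 0, 0.5], [0, 0, 12.2, 0, 0, 0, 0.5]]]}}

```text
time_s: 2.45
eef_pos: [0.6266, 0.0442, 0.1797]
eef_rot: [0.001, 0.661, 0.75, 0.001]
wrist_force: [0.1, 1.2, 0.0]
opening: 0.496
```

```bash
python3 -c "
from h import *
go(.1025,-.095,.172,0)
save('wrist','pics/w2.png')"
```

```text
t 2.45 tray 0.1036 0.0258 z 0.1797 ang -0.004 F [0.1 1.2 0. ] open 0.5 q [-0.12  0.36  1.53 -0.    1.25 -0.24]
tool-z [ 0.002 -0.    -1.   ] move cm [-12.08  -0.06   0.77] turn -0.004
```

View pics/w2.png

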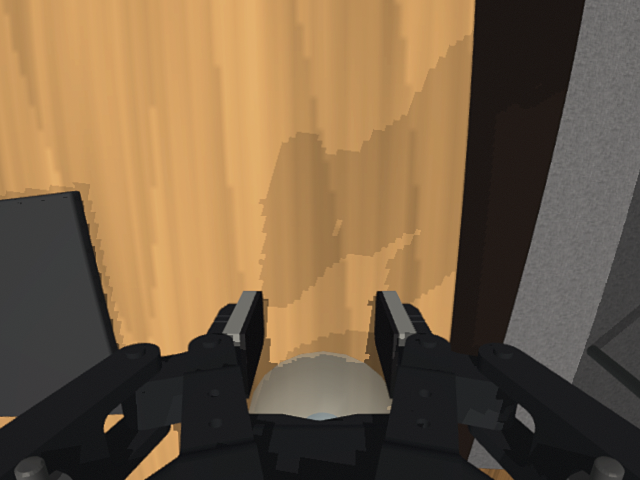

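The dome sits just on the -y side of the fingers, so I push it in tool -x.

>>> {"fn": "apply_moves", "kwargs": {"moves": [[[0, 0, 0.5, 0, 0, 0, 0.5], [-1, 0, 0.5, 0, 0, 0, 0.5], [-2, 0, 0.5, 0, 0, 0, 0.5], [-3, 0, 0.5, 0, 0, 0, 0.5], [-4, 0, 0.5, 0, 0, 0, 0.5], [-5, 0, 0.5, 0, 0, 0, 0.5], [-6, 0, 0.5, 0, 0, 0, 0.5], [-6, 0, 0.5, 0, 0, 0, 0.5]]]}}

```text
time_s: 3.3
eef_pos: [0.6337, -0.0168, 0.1733]
eef_rot: [0.0, 0.662, 0.75, -0.0]
wrist_force: [0.1, 0.4, -0.3]
opening: 0.5
```

```bash
python3 -c "
from h import *
go(.1025,-.095,.174,0)"
```

```text
t 3.3 tray 0.1027 -0.0356 z 0.1733 ang -0.006 F [ 0.1  0.4 -0.3] open 0.5 q [-0.21  0.38  1.52 -0.    1.24 -0.34]
tool-z [ 0.    -0.001 -1.   ] move cm [-5.94  0.01 -0.06] turn -0.006
```

>>> {"fn": "apply_moves", "kwargs": {"moves": [[[-1, 0, 0, 0, 0, 0, 0.5], [-2, 0, 0, 0, 0, 0, 0.5], [-3, 0, 0, 0, 0, 0, 0.5], [-4, 0, 0, 0, 0, 0, 0.5], [-4.8, 0, 0, 0, 0, 0, 0.5], [-5.3, 0, 0, 0, 0, 0, 0.5], [-5.3, 0, 0, 0, 0, 0, 0.5]]]}}

```text
time_s: 4.0
eef_pos: [0.6402, -0.0686, 0.1733]
eef_rot: [0.0, 0.662, 0.75, -0.0]
wrist_force: [-0.4, 0.4, -1.0]
opening: 0.502
```

```bash
python3 -c "
from h import *
go(.1025,-.102,.174,0)
save('wrist','pics/w3.png');save('top','pics/t3.png')
b=cv2.imread('pics/t3.png')[146:296,238:418]
cv2.imwrite('pics/tc3.png',cv2.resize(b,None,fx=4,fy=4))"
```

```text
t 4.0 tray 0.1024 -0.0878 z 0.1733 ang -0.005 F [-0.4  0.4 -1. ] open 0.5 q [-0.29  0.4   1.49 -0.    1.25 -0.42]
tool-z [ 0.    -0.001 -1.   ] move cm [-1.42  0.01 -0.07] turn -0.005
```

View pics/w3.png

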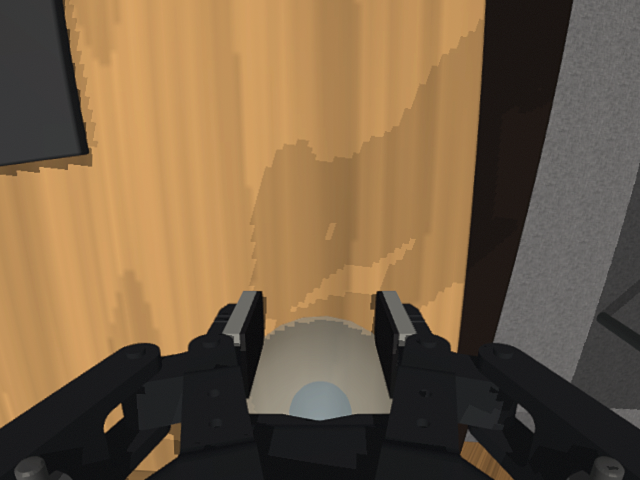

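The dome is seated between the two fingers, centred at (320,400), and is moving with them. Now the last stretch in small steps until it meets the wall.

>>> {"fn": "apply_moves", "kwargs": {"moves": [[[-0.4, 0, 0, 0, 0, 0, 0.5], [-0.8, 0, 0, 0, 0, 0, 0.5], [-1.0, 0, 0, 0, 0, 0, 0.5], [-1.2, 0, 0, 0, 0, 0, 0.5], [-1.2, 0, 0, 0, 0, 0, 0.5]]]}}

```text
time_s: 4.6
eef_pos: [0.6416, -0.0797, 0.1733]
eef_rot: [0.0, 0.661, 0.75, -0.0]
wrist_force: [0.4, 0.8, -0.5]
opening: 0.498
```

>>> {"fn": "apply_moves", "kwargs": {"moves": [[[-0.1, 0, 0, 0, 0, 0, 0.5], [-0.2, 0, 0, 0, 0, 0, 0.5], [-0.2, 0, 0, 0, 0, 0, 0.5]]]}}

```text
time_s: 4.9
eef_pos: [0.6418, -0.0814, 0.1733]
eef_rot: [-0.0, 0.661, 0.75, -0.0]
wrist_force: [0.6, 0.7, -0.3]
opening: 0.5
```

>>> {"fn": "apply_moves", "kwargs": {"moves": [[[-0.1, 0, 0, 0, 0, 0, 0.5], [-0.2, 0, 0, 0, 0, 0, 0.5], [-0.2, 0, 0, 0, 0, 0, 0.5]]]}}

```text
time_s: 5.2
eef_pos: [0.6421, -0.0835, 0.1733]
eef_rot: [0.0, 0.661, 0.75, -0.0]
wrist_force: [-0.1, 1.4, 0.3]
opening: 0.5
```

>>> {"fn": "apply_moves", "kwargs": {"moves": [[[-0.1, 0, 0, 0, 0, 0, 0.5], [-0.2, 0, 0, 0, 0, 0, 0.5], [-0.2, 0, 0, 0, 0, 0, 0.5]]]}}

```text
time_s: 5.5
eef_pos: [0.6422, -0.0845, 0.1732]
eef_rot: [-0.001, 0.661, 0.75, 0.0]
wrist_force: [-0.5, 4.7, -0.3]
opening: 0.503
```

>>> {"fn": "apply_moves", "kwargs": {"moves": [[[-0.1, 0, 0, 0, 0, 0, 0.5], [-0.1, 0, 0, 0, 0, 0, 0.5]]]}}

```text
time_s: 5.7
eef_pos: [0.6422, -0.0847, 0.1732]
eef_rot: [-0.001, 0.661, 0.75, 0.001]
wrist_force: [-1.3, 7.8, 1.2]
opening: 0.499
```

>>> {"fn": "apply_moves", "kwargs": {"moves": [[[-0.1, 0, 0, 0, 0, 0, 0.5], [-0.1, 0, 0, 0, 0, 0, 0.5]]]}}

```text
time_s: 5.9
eef_pos: [0.6423, -0.0849, 0.1732]
eef_rot: [-0.002, 0.661, 0.751, 0.001]
wrist_force: [-1.6, 10.9, 2.1]
opening: 0.499
```

```bash
python3 -c "
from h import *
go(.1025,-.102,.174,0)
save('top','pics/t3.png')
b=cv2.imread('pics/t3.png')[146:296,238:418]
cv2.imwrite('pics/tc3.png',cv2.resize(b,None,fx=4,fy=4))"
```

```text
t 5.9 tray 0.1024 -0.1042 z 0.1732 ang -0.003 F [-1.6 10.9  2.1] open 0.5 q [-0.32  0.41  1.48  0.    1.26 -0.44]
tool-z [-0.001  0.004 -1.   ] move cm [ 0.22  0.01 -0.08] turn -0.003
```

View pics/tc3.png

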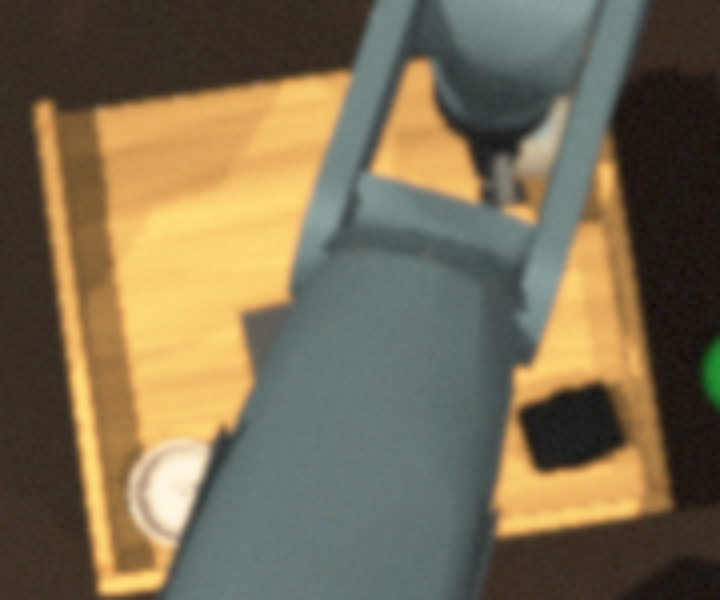

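The force climbs from 5 to 11 N while the fingers hardly move, at the y I expected, so the dome is against the right wall. I back off, rise and turn for the coaster.

>>> {"fn": "apply_moves", "kwargs": {"moves": [[[0.5, 0, 0, 0, 0, 0, 0.5], [1.5, 0, 0, 0, 0, 0, 0.5], [3, 0, -1, 0, 0, 0, 0.5], [3, 0, -6, 0, 0, 0, 0.5], [3, 0, -11, 0, 0, 0, 0.5], [3, 0, -12, 0, 0, 0, 0.5]]]}}

```text
time_s: 6.55
eef_pos: [0.6416, -0.0573, 0.3022]
eef_rot: [0.006, 0.661, 0.75, 0.003]
wrist_force: [0.9, -0.5, 0.3]
opening: 0.499
```

```bash
python3 -c "
from h import *
go(-.118,.0185,.30,-np.pi/2)"
```

```text
t 6.55 tray 0.1053 -0.0768 z 0.3022 ang -0.003 F [ 0.9 -0.5  0.3] open 0.5 q [-0.27  0.29  1.37 -0.    1.47 -0.4 ]
tool-z [ 0.012 -0.004 -1.   ] move cm [  9.46 -22.37  -0.09] turn 1.568
```

>>> {"fn": "apply_moves", "kwargs": {"moves": [[[1, -2.5, 0, 0, 0, 0.14, 0.5], [2.5, -5.5, 0, 0, 0, 0.28, 0.5], [4, -9, 0, 0, 0, 0.42, 0.5], [5.5, -12.5, 0, 0, 0, 0.56, 0.5], [7, -16, 0, 0, 0, 0.7, 0.5], [8.2, -19.5, 0, 0, 0, 0.84, 0.5], [9.5, -22.4, 0, 0, 0, 0.98, 0.5], [9.5, -22.4, 0, 0, 0, 1.12, 0.5]]]}}

```text
time_s: 7.35
eef_pos: [0.4017, 0.0101, 0.2936]
eef_rot: [0.0, 0.959, 0.282, 0.0]
wrist_force: [1.3, -0.1, 0.7]
opening: 0.5
```

```bash
python3 -c "
from h import *
go(-.118,.0185,.30,-np.pi/2)"
```

```text
t 7.35 tray -0.1238 0.0211 z 0.2936 ang -1.129 F [ 1.3 -0.1  0.7] open 0.5 q [-0.27 -0.27  1.95 -0.    1.46  0.73]
tool-z [ 0.001 -0.    -1.   ] move cm [ 0.41  0.48 -0.64] turn 0.442
```

>>> {"fn": "apply_moves", "kwargs": {"moves": [[[0.4, 0.5, 0, 0, 0, 0.15, 0.5], [0.4, 0.5, 0, 0, 0, 0.3, 0.5], [0.4, 0.5, 0, 0, 0, 0.44, 0.5], [0.4, 0.5, 0, 0, 0, 0.44, 0.5]]]}}

```text
time_s: 7.75
eef_pos: [0.4107, 0.0069, 0.2938]
eef_rot: [0.0, 0.998, 0.068, 0.001]
wrist_force: [-0.1, -0.2, 0.3]
opening: 0.5
```

```bash
python3 -c "
from h import *
go(-.118,.0185,.20,-np.pi/2)
c=get_calibration('wrist');save('wrist','pics/w4.png')
o=lambda tx,ty,z:M+tx*EX+ty*EY+[0,0,z]
print(proj(c,[o(-.15,-.1,.19),o(-.15,.1,.19),o(-.15,0,.15),o(-.118,.0185,.155)]).round(0))"
```

```text
t 7.75 tray -0.1153 0.0168 z 0.2938 ang -1.565 F [-0.1 -0.2  0.3] open 0.5 q [-0.27 -0.25  1.94 -0.    1.45  1.16]
tool-z [ 0.001 -0.001 -1.   ] move cm [-0.27 -0.18  9.38] turn 0.006
[[503. 304.]
 [183. 303.]
 [341. 282.]
 [315. 240.]]
```

View pics/w4.png

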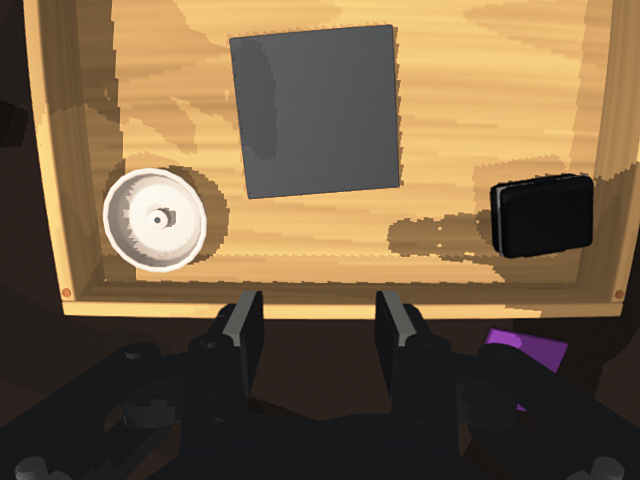

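The coaster's rear edge runs (248,198) to (400,186), centred on the tool's y, with about 58 mm of floor behind it. That leaves room for the fingers. I descend behind it and then probe for the floor.

>>> {"fn": "apply_moves", "kwargs": {"moves": [[[-0.2, -0.1, 3, 0, 0, 0, 0.5], [-0.2, -0.1, 6, 0, 0, 0, 0.5], [-0.2, -0.1, 9, 0, 0, 0, 0.5], [-0.2, -0.1, 11, 0, 0, 0, 0.5], [-0.2, -0.1, 11.8, 0, 0, 0, 0.5], [-0.2, -0.1, 12.2, 0, 0, 0, 0.5], [-0.2, -0.1, 12.2, 0, 0, 0, 0.5]]]}}

```text
time_s: 8.5
eef_pos: [0.4089, 0.0072, 0.1717]
eef_rot: [0.0, 0.998, 0.069, 0.0]
wrist_force: [-0.2, 0.1, 0.3]
opening: 0.498
```

>>> {"fn": "apply_moves", "kwargs": {"moves": [[[0, 0, 0.2, 0, 0, 0, 0.5], [0, 0, 0.3, 0, 0, 0, 0.5], [0, 0, 0.3, 0, 0, 0, 0.5]]]}}

```text
time_s: 8.8
eef_pos: [0.4089, 0.0072, 0.1688]
eef_rot: [0.0, 0.998, 0.068, 0.0]
wrist_force: [-0.0, 0.9, 0.1]
opening: 0.5
```

>>> {"fn": "apply_moves", "kwargs": {"moves": [[[0, 0, 0.1, 0, 0, 0, 0.5], [0, 0, 0.2, 0, 0, 0, 0.5], [0, 0, 0.2, 0, 0, 0, 0.5]]]}}

```text
time_s: 9.1
eef_pos: [0.4089, 0.0072, 0.1671]
eef_rot: [0.0, 0.998, 0.068, 0.0]
wrist_force: [-2.3, 0.8, 8.3]
opening: 0.503
```

```bash
python3 -c "
from h import *
go(-.118,.0185,.168,-np.pi/2)"
```

```text
t 9.1 tray -0.1171 0.0173 z 0.1671 ang -1.564 F [-2.3  0.8  8.3] open 0.5 q [-0.27 -0.11  2.09 -0.    1.16  1.16]
tool-z [ 0. -0. -1.] move cm [-0.09 -0.12 -0.09] turn 0.007
```

Floor found at TCP z = 0.1674. I raise 2 mm and start pushing.

>>> {"fn": "apply_moves", "kwargs": {"moves": [[[0, 0, -0.25, 0, 0, 0.007, 0.5], [0.6, 0, -0.25, 0, 0, 0.007, 0.5], [1.2, 0, -0.25, 0, 0, 0.007, 0.5], [1.8, 0, -0.25, 0, 0, 0.007, 0.5], [2.3, 0, -0.25, 0, 0, 0.007, 0.5], [2.8, 0, -0.25, 0, 0, 0.007, 0.5], [3.4, 0, -0.25, 0, 0, 0.007, 0.5], [4, 0, -0.25, 0, 0, 0.007, 0.5]]]}}

```text
time_s: 9.9
eef_pos: [0.4486, 0.0128, 0.1686]
eef_rot: [-0.0, 0.998, 0.065, -0.0]
wrist_force: [-0.5, -0.2, -0.3]
opening: 0.502
```

>>> {"fn": "apply_moves", "kwargs": {"moves": [[[0.6, 0, 0, 0, 0, 0, 0.5], [1.2, 0, 0, 0, 0, 0, 0.5], [1.8, 0, 0, 0, 0, 0, 0.5], [2.4, 0, 0, 0, 0, 0, 0.5], [3, 0, 0, 0, 0, 0, 0.5], [3.6, 0, 0, 0, 0, 0, 0.5], [4, 0, 0, 0, 0, 0, 0.5], [4, 0, 0, 0, 0, 0, 0.5]]]}}

```text
time_s: 10.7
eef_pos: [0.4886, 0.0179, 0.1689]
eef_rot: [0.0, 0.998, 0.065, 0.0]
wrist_force: [0.4, -0.3, -0.4]
opening: 0.5
```

```bash
python3 -c "
from h import *
go(.079,.0185,.1693,-np.pi/2)
c=get_calibration('wrist');save('wrist','pics/w5.png')
o=lambda tx,ty,z:M+tx*EX+ty*EY+[0,0,z]
print(proj(c,[o(.16,-.05,.15),o(.16,.08,.15)]).round(0))"
```

```text
t 10.7 tray -0.0366 0.0176 z 0.1689 ang -1.571 F [ 0.4 -0.3 -0.4] open 0.5 q [-0.21  0.08  1.9   0.    1.16  1.23]
tool-z [ 0.001 -0.    -1.   ] move cm [11.56 -0.1  -0.03] turn -0.0
[[ 512. -229.]
 [ 136. -232.]]
```

View pics/w5.png

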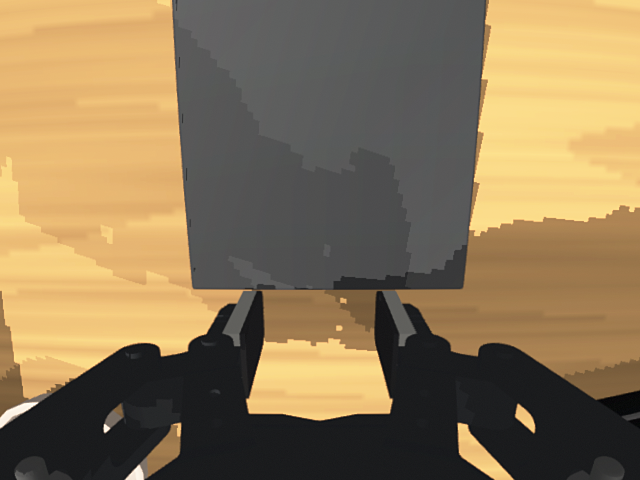

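The coaster's rear edge lies flat along row 288, square on both fingertips, so I carry on.

>>> {"fn": "apply_moves", "kwargs": {"moves": [[[0.6, 0, 0, 0, 0, 0, 0.5], [1.2, 0, 0, 0, 0, 0, 0.5], [1.8, 0, 0, 0, 0, 0, 0.5], [2.4, 0, 0, 0, 0, 0, 0.5], [3, 0, 0, 0, 0, 0, 0.5], [3.6, 0, 0, 0, 0, 0, 0.5], [4.2, 0, 0, 0, 0, 0, 0.5], [4.8, 0, 0, 0, 0, 0, 0.5]]]}}

```text
time_s: 11.55
eef_pos: [0.536, 0.0241, 0.1688]
eef_rot: [-0.0, 0.998, 0.065, -0.0]
wrist_force: [-0.9, 0.2, 1.6]
opening: 0.499
```

>>> {"fn": "apply_moves", "kwargs": {"moves": [[[0.6, 0, 0, 0, 0, 0, 0.5], [1.2, 0, 0, 0, 0, 0, 0.5], [1.8, 0, 0, 0, 0, 0, 0.5], [2.4, 0, 0, 0, 0, 0, 0.5], [3, 0, 0, 0, 0, 0, 0.5], [3.6, 0, 0, 0, 0, 0, 0.5], [4.2, 0, 0, 0, 0, 0, 0.5], [4.2, 0, 0, 0, 0, 0, 0.5]]]}}

```text
time_s: 12.35
eef_pos: [0.5781, 0.0295, 0.1689]
eef_rot: [0.0, 0.998, 0.065, 0.001]
wrist_force: [0.3, -0.3, -0.8]
opening: 0.498
```

```bash
python3 -c "
from h import *
go(.079,.0185,.1693,-np.pi/2)
save('scene','pics/s6.png')
b=cv2.imread('pics/s6.png')[170:340,240:450]
cv2.imwrite('pics/sc6.png',cv2.resize(b,None,fx=3.5,fy=3.5,interpolation=cv2.INTER_CUBIC))"
```

```text
t 12.35 tray 0.0536 0.0175 z 0.1689 ang -1.571 F [ 0.3 -0.3 -0.8] open 0.5 q [-0.15  0.27  1.67  0.    1.2   1.29]
tool-z [ 0.001 -0.    -1.   ] move cm [ 2.54 -0.1  -0.04] turn -0.0
```

View pics/sc6.png

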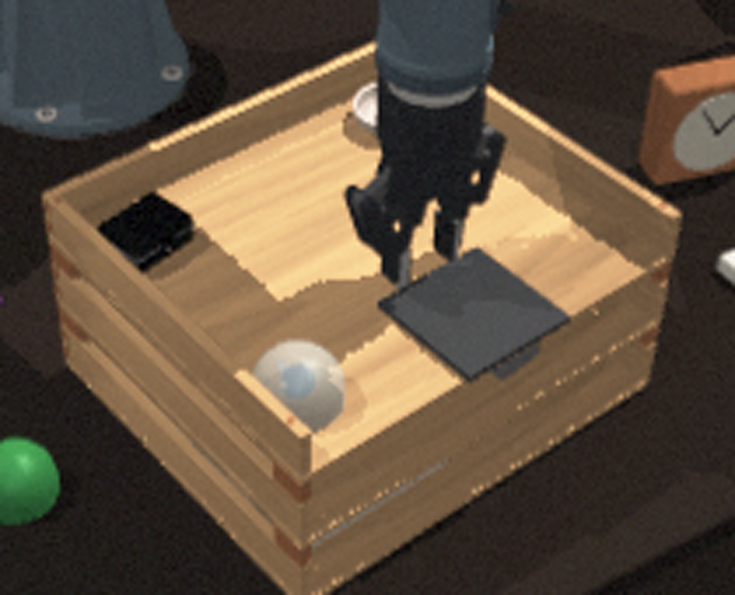

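The coaster overhangs slightly and looks square, and the dome is against the right wall. I measure the overhang from this view.

```bash
python3 -c "
from h import *
c=get_calibration('scene')
cr=lambda L:(np.array(L,float)+.5)/3.5-.5+[240,170]
T=lambda X:np.c_[(X-M)@EX,(X-M)@EY].round(4).tolist()
print('coaster',T(ray(c,cr([(568,319),(470,376),(380,303),(475,250)]),.157)))
print('front',T(ray(c,cr([(400,416),(350,446),(600,300),(630,282)]),.15)))
save('top','pics/t7.png')
"
```

```text
coaster [[0.1639, 0.0624], [0.1625, -0.0327], [0.0662, -0.0336], [0.0657, 0.0616]]
front [[0.1562, -0.0915], [0.1562, -0.1359], [0.1593, 0.1015], [0.1594, 0.1337]]
```

The front face is now at 0.164 and the edge at about 0.159, so it needs about 2.5 cm more. I push that, then back off and rise.

>>> {"fn": "apply_moves", "kwargs": {"moves": [[[0.6, 0, 0, 0, 0, 0, 0.5], [1.2, 0, 0, 0, 0, 0, 0.5], [1.8, 0, 0, 0, 0, 0, 0.5], [2.2, 0, 0, 0, 0, 0, 0.5], [2.5, 0, 0, 0, 0, 0, 0.5], [2.5, 0, 0, 0, 0, 0, 0.5]]]}}

```text
time_s: 13.05
eef_pos: [0.6024, 0.0328, 0.1688]
eef_rot: [0.0, 0.998, 0.065, 0.0]
wrist_force: [-0.0, -0.7, -0.2]
opening: 0.499
```

>>> {"fn": "apply_moves", "kwargs": {"moves": [[[-0.5, 0, 0, 0, 0, 0, 0.5], [-2, 0, 0, 0, 0, 0, 0.5], [-4, 0, 0, 0, 0, 0, 0.5], [-6, 0, -3, 0, 0, 0, 0.5], [-8, 0, -7, 0, 0, 0, 0.5], [-10, 0, -11, 0, 0, 0, 0.5], [-13, 0, -15, 0, 0, 0, 0.5], [-13, 0, -15, 0, 0, 0, 0.5]]]}}

```text
time_s: 13.85
eef_pos: [0.4731, 0.0155, 0.3256]
eef_rot: [0.002, 0.998, 0.065, 0.005]
wrist_force: [1.2, 0.9, -0.4]
opening: 0.501
```

```bash
python3 -c "
from h import *
go(.079,.0185,.1693,-np.pi/2)
save('scene','pics/s8.png')
b=cv2.imread('pics/s8.png')[170:340,240:450]
cv2.imwrite('pics/sc8.png',cv2.resize(b,None,fx=3.5,fy=3.5,interpolation=cv2.INTER_CUBIC))"
```

```text
t 13.85 tray -0.0523 0.0172 z 0.3256 ang -1.571 F [ 1.2  0.9 -0.4] open 0.5 q [-0.22 -0.12  1.76 -0.    1.49  1.22]
tool-z [ 0.011 -0.003 -1.   ] move cm [12.97 -0.2  15.76] turn -0.0
```

View pics/sc8.png

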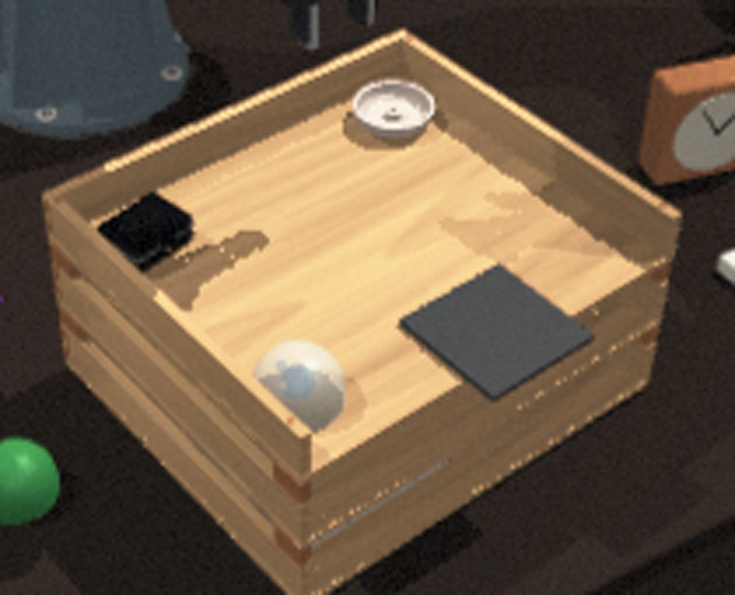

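```bash
python3 -c "
from h import *
c=get_calibration('scene')
cr=lambda L:(np.array(L,float)+.5)/3.5-.5+[240,170]
T=lambda X:np.c_[(X-M)@EX,(X-M)@EY].round(4).tolist()
print('coaster',T(ray(c,cr([(592,336),(494,395),(400,322),(499,265)]),.157)))
print('front',T(ray(c,cr([(400,416),(350,446),(610,291),(630,282)]),.15)))
print('dome',T(ray(c,cr([(300,387)]),.168)))
"
```

```text
coaster [[0.1872, 0.0632], [0.1863, -0.0322], [0.0906, -0.0353], [0.0897, 0.064]]
front [[0.1562, -0.0915], [0.1562, -0.1359], [0.157, 0.1146], [0.1594, 0.1337]]
dome [[0.1056, -0.139]]
```

```bash
python3 -c "
from h import *
print(hand_in())"
```

```text
the job is handed in; nothing more can be done
None
```

I pushed the glass paperweight against the right (−y) side wall first. Then I pushed the slate coaster from behind with two fingertips, straight out over the front edge. I then withdrew the arm and handed the job in at about 14 s. Nothing was lifted, and the highest force reading was about 11 N.

**Last checks (scene camera, before hand-in):**
- **Paperweight:** its centre is at y ≈ −139 mm in the trays' frame, which is where it touches the wall. The push force also rose from 5 to 11 N there with almost no movement.
- **Coaster:** it overhangs the edge by about 29–30 mm and lies within about 0.02 rad of square.
- **Other things:** the earbud case and incense dish look undisturbed. I did not check the items outside the top tray one by one.

**Disagreement:** the front edge came out slightly different in the two views. It was at 156–159 mm in the scene camera and 160–165 mm in the top camera, against the nominal 160 mm. Its yaw differed by about ±0.015 rad, so the overhang is uncertain by roughly 3 mm.

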